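# Scrub out a steel jar with a bottle brush

## Robot

A 6-joint arm with a two-finger parallel gripper is mounted at the origin on a cart in front of the work surface, level with it; the furniture and walls round the work are solid. World frame = base frame: x ahead of the robot, y to its left, z up, the work surface at z = 0. Lengths are in m, angles in rad, forces in N, time in s.
With the tool pointing down it reaches from about 0.3 to 0.825 m from the base axis. Payload 5.4 kg.
Tool frame: the origin (TCP) lies at the very end of the fingers, on their centre line; the grasp point (between the pads) lies 19 mm behind it; z points along the fingers, x is the direction in which the jaws open and shut, and the axes are right-handed (so a half turn about z gives the same grasp; the last joint's range is limited). The gripper opens to 92 mm and grips with 3 to 60 N. Pads are 20 mm wide; open, the fingers measure 128 mm over their backs; the gripper's body (75 mm by 189 mm) begins 69 mm behind the grasp point.
Start: joints at [-1.543, 0.158, 1.597, -0, 1.386, -0.21], TCP at [0.135, -0.559, 0.183] pointing down, gripper open.
Joint ranges: [-2.91, 2.91], [-0.94, 2.29], [0.18, 2.7], [-1.29, 4.43], [0.17, 2.64], [-3, 3]. Speed limits (rad/s): [2.57, 2.57, 3.14, 3.14, 3.14, 3.14].

## Interface

Orientations are given as a rotation vector (axis times angle).
In Python, from workcell import bot gives the robot as it stands. Calls block until the motion is done:
- bot.goto(position, orientation): joint-space move of the TCP to a pose.
- bot.line_to(position, rot=None, max_speed=0.15): straight line of the TCP; rot=None keeps the orientation; max_speed is the mean speed in m/s.
- bot.set_joints(angles): joint-space move.
- bot.set_gripper(opening, newtons=None): opening from 0.0 (shut) to 1.0 (fully open); newtons is the grip in N (None keeps the last); returns when the fingers have stopped.
- bot.hold(seconds).
- bot.inverse_kinematics(position, orientation): joint angles nearest the present ones, or None.
- bot.read_camera(name): name is "scene" or "top" or "wrist"; returns a dict with "pixels" (420x560x3 uint8, blue, green, red), "fx", "fy", "cx", "cy" (pixels), "R" (3x3) and "t" (3): a world point X has camera coordinates R X + t. Camera axes: x right, y down, z forward; pixel columns grow to the right and rows downward; lengths in m; the calibration is good to about 2 mm. The wrist camera is an equidistant fisheye: a pixel r from the principal point sees the ray r / f radians off the axis. A picture is of the moment at which its call begins. There is no depth.
A pose or a line that the arm cannot do raises bot.MotionError and nothing moves.
- bot.job_done(): hands the job in, once; it reports no verdict.
Readings, each from a call of its own:
- bot.current_clock(): time.
- bot.current_joints(): joint angles.
- bot.current_joint_vel(): joint speeds.
- bot.current_effort(): joint torques, N m.
- bot.current_ee_pos(): TCP position.
- bot.current_tool_rot(): TCP orientation.
- bot.current_contact_force(): force on the tool from outside, world axes, zero at the start.
- bot.current_ft_torque(): the same for the moment, N m.
- bot.current_opening(): opening from 0.0 (shut) to 1.0 (fully open).
Only numpy, scipy, OpenCV 4.12 (cv2) and the standard library are available. Lean on these libraries where they do the work, as an engineer would, in place of code of your own. Each camera call takes 0.05 s, during which the arm holds its last target.

## Task

Push the steel jar along the worktop, without picking it up, until it rests home against both bars of the V-stop. Then take the long brush off its bracket and scrub the jar with two full strokes: bristles down to the jar's floor, then up until their lower end is nearly at the rim, both times, with the jar staying in the V-stop. Finally hang the brush back on the bracket by its collar; do not disturb the other things on the worktop.

Things in the scene. Friction and masses are not known exactly. Their poses are not given: they have to be found in the camera images.
- jar: Loose open steel jar, straight sides, 76 mm outside diameter, 69 mm bore, 90 mm high, floor 6 mm thick, 0.25 to 0.45 kg. Origin at the centre of its underside, z up its axis. Stands upright on the worktop 95 to 140 mm out from the V-stop's origin, before the V's mouth. May tip if pushed more than 60 mm above the worktop.
- v_stop: Two aluminium bars fixed to the worktop as a right-angled V, each 74 mm long, 12 mm thick, 25 mm high. Origin on the worktop where the jar's axis stands when the jar touches both bars. Its +x points from the V's open mouth into its corner (the way to push). The bars run 45 degrees either side of +x, their inner faces 38 mm from the origin.
- brush: Loose upright bottle brush, 200 mm long, 0.12 kg. Origin at the centre of its lower (bristle) end, z along its axis up to the handle. From the lower end: rigid ribbed grey bristle head, 56 mm diameter, 0 to 65 mm; steel shaft, 8 mm diameter, to 140 mm; flat black collar, 32 mm diameter, to 145 mm; round black handle, 22 mm diameter, to 200 mm, to be gripped from above.
- collar (a point): Point on the brush's axis at the underside of its collar, 140 mm above the brush's lower end.
- bracket: Bracket fixed to the worktop: grey foot, 16 mm post, and a level two-pronged steel fork, open towards the bracket's own -x. Origin on the worktop below the seat; post 50 mm from it along +x, no higher than the fork's top (175 mm). Prongs 10 mm wide, 8 mm thick, 16 mm apart, from x = -29 to +41 mm, with 4 mm high lips, 6 mm long, at x = -26 and +26 mm.
- seat (a point): Point midway between prongs and lips at the prongs' top, 175 mm above the worktop, where the centre of the collar's underside belongs. The head does not pass up through the fork: to unhook, lift the brush 6 to 40 mm, draw it out along the bracket's -x by 70 mm or more, then raise it; hang it back the reverse way.
- tape_roll: Bystander, leave alone: beige roll of adhesive tape lying flat, 68 mm across, 19 mm high; origin at the centre of its underside.
- parts_tub: Bystander, leave alone: shallow round blue plastic tub, 69 mm across, 30 mm high; origin at the centre of its underside.
- screwdriver: Bystander, leave alone: screwdriver lying flat, 157 mm long, 17 mm wide, 19 mm high, along its own y axis; origin at the centre of its underside.

How it is judged:
On the way, in this order (a step that is already met when the one before it is completed fails the run):
1. the jar is pushed home in the V-stop (within 8 mm) while the brush still hangs on its bracket (horizontal distance between jar and v_stop below 0.008 m and distance between collar and seat below 0.012 m), for 0.2 s.
2. the brush's lower end is inside the jar, within 12 mm of the jar's floor (z of brush in the frame of jar below 0.018 m and horizontal distance between brush and jar below 0.025 m and horizontal distance between jar and v_stop below 0.015 m), for 0.05 s.
3. first stroke: the lower end of the bristles has come up to 30 mm below the rim or higher, over the jar (z of brush in the frame of jar above 0.06 m and horizontal distance between brush and jar below 0.025 m and horizontal distance between jar and v_stop below 0.015 m), for 0.05 s.
4. the brush is down again within 12 mm of the jar's floor (all of step 2), for 0.05 s.
5. second stroke: the lower end has come up again to 30 mm below the rim or higher (all of step 3), for 0.05 s.
At the end, for the whole second after the job is handed in: The jar stands upright and at rest on the worktop, its axis within 8 mm of the V-stop's origin; the brush hangs upright (within 0.12 rad) and at rest on the bracket, the underside of its collar within 9 mm sideways and 4 mm in height of the seat point (horizontal distance between jar and v_stop below 0.008 m and angle between jar's own z axis and vertical below 0.06 rad and height (world z) of jar below 0.004 m and horizontal distance between collar and seat below 0.009 m and z of collar in the frame of seat between -0.004 and 0.004 m and angle between brush's own z axis and vertical below 0.12 rad and linear speed of brush below 0.05 m/s and linear speed of jar below 0.02 m/s); the robot touches nothing.
It fails at once if the jar is tipped by more than 0.3 rad (angle between jar's own z axis and vertical above 0.3 rad).
It fails at once if the jar is picked up (more than 15 mm off the worktop) (height (world z) of jar above 0.015 m).
It fails at once if a bystander (tape roll, tub, screwdriver) is moved by more than 30 mm (distance of any of tape_roll, parts_tub, screwdriver from where it was at the start of the episode above 0.03 m).
It also fails if it takes over 72 s, if anything falls off the work surface, if the arm or the gripper's body presses on something with over 40 N, if the wrist force passes 120 N, or if a joint passes its speed limit or range.

## Working session

There is one attempt and no reset: what is moved stays moved. The work goes in short steps, each a Python script; the robot and the scene stay as the last script left them, time stands still between calls to the robot, and variables do not carry over. Pictures are saved under pics/ and viewed, and the job is handed in when it is done.

```bash
mkdir -p pics; ls
python3 - <<'E'
from workcell import bot
import cv2,numpy as np
for n in ["scene","top","wrist"]:
    c=bot.read_camera(n); cv2.imwrite(f"pics/{n}0.png",c["pixels"])
    print(n,c["fx"],c["fy"],c["cx"],c["cy"],np.round(c["R"],4).tolist(),np.round(c["t"],4).tolist())
print(bot.current_clock(),bot.current_tool_rot(),bot.current_ee_pos())
E
```

```text
pics
scene 392.6798754230241 392.6798754230241 271.91569989506104 207.68127618999887 [[-0.0803, 0.9967, -0.0116], [0.8683, 0.0642, -0.4919], [-0.4895, -0.0496, -0.8706]] [-0.0091, -0.3293, 1.1667]
top 543.7968061996565 543.7968061996565 277.7100634077215 197.85831014143702 [[0.0037, -0.9997, 0.0225], [-0.9977, -0.0052, -0.067], [0.0671, -0.0223, -0.9975]] [0.0152, 0.4541, 1.4029]
wrist 325.19226210127806 325.19226210127806 278.6006860280362 209.29988968336787 [[0.2359, -0.9718, -0.0018], [-0.9313, -0.2266, 0.2853], [-0.2777, -0.0657, -0.9584]] [-0.5742, -0.0326, 0.392]
0.15 [-2.46845616e+00  1.94157431e+00  1.43491283e-03] [ 0.13539905 -0.55830518  0.18258215]
```

View pics/scene0.png

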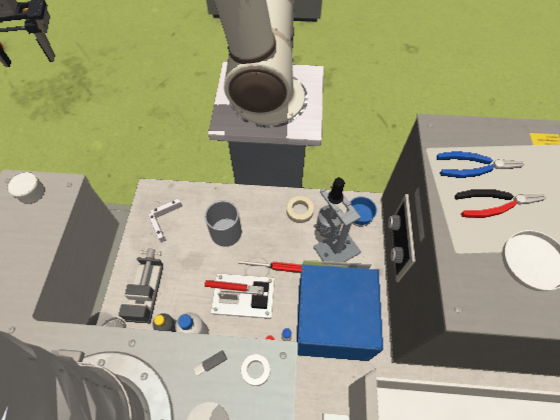

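View pics/top0.png

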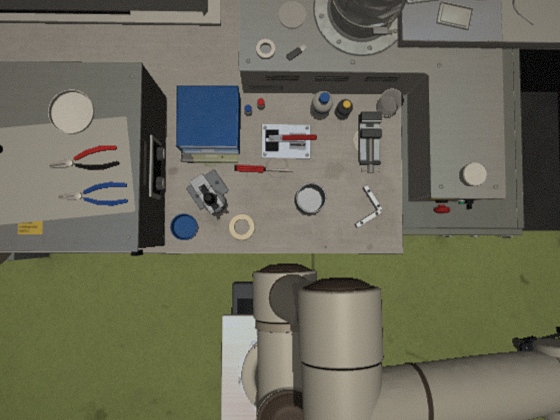

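View pics/wrist0.png

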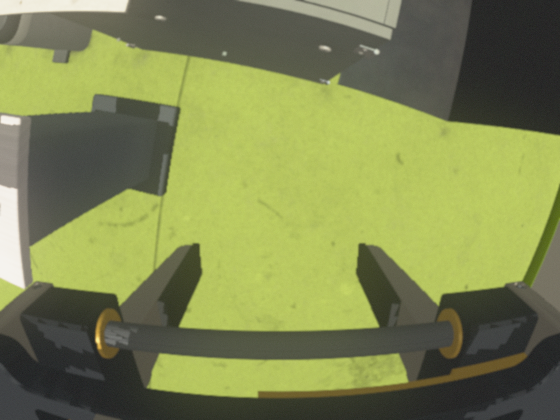

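The top view shows the jar at about (310,199), the V-stop at about (372,207), the bracket and brush at about (209,192), the tub at (184,227), the tape at (242,227) and the screwdriver at (262,169). I'll zoom in next.

```bash
cat > h.py <<'E'
from workcell import bot
import cv2,numpy as np
def back(c,u,v,z):
    R,t=np.array(c["R"]),np.array(c["t"])
    d=R.T@np.array([(u-c["cx"])/c["fx"],(v-c["cy"])/c["fy"],1.]); o=-R.T@t
    return o+d*(z-o[2])/d[2]
def proj(c,X):
    p=np.array(c["R"])@np.asarray(X,float)+np.array(c["t"])
    return np.array([c["cx"]+c["fx"]*p[0]/p[2],c["cy"]+c["fy"]*p[1]/p[2]])
E
python3 - <<'E'
import cv2
a=cv2.imread("pics/top0.png")
cv2.imwrite("pics/t1.png",cv2.resize(a[150:250,160:290],None,fx=6,fy=6,interpolation=cv2.INTER_CUBIC)[:, :780])
cv2.imwrite("pics/t2.png",cv2.resize(a[165:245,280:400],None,fx=6,fy=6,interpolation=cv2.INTER_CUBIC))
s=cv2.imread("pics/scene0.png")
cv2.imwrite("pics/s1.png",cv2.resize(s[170:270,280:400],None,fx=6,fy=6,interpolation=cv2.INTER_CUBIC))
cv2.imwrite("pics/s2.png",cv2.resize(s[185:265,130:250],None,fx=6,fy=6,interpolation=cv2.INTER_CUBIC))
E
```

```text
(no output)
```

View pics/t1.png

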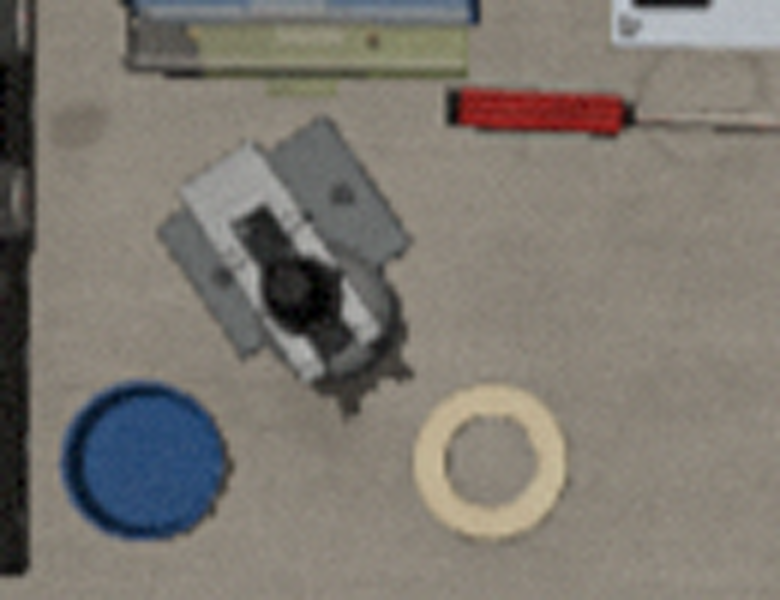

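View pics/t2.png

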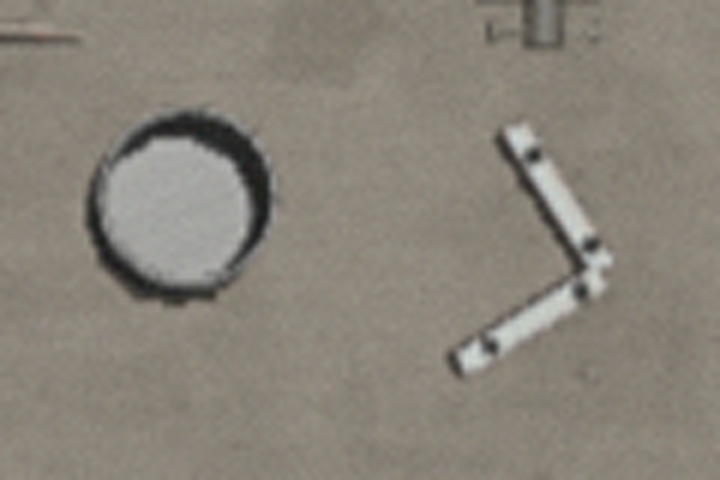

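View pics/s1.png

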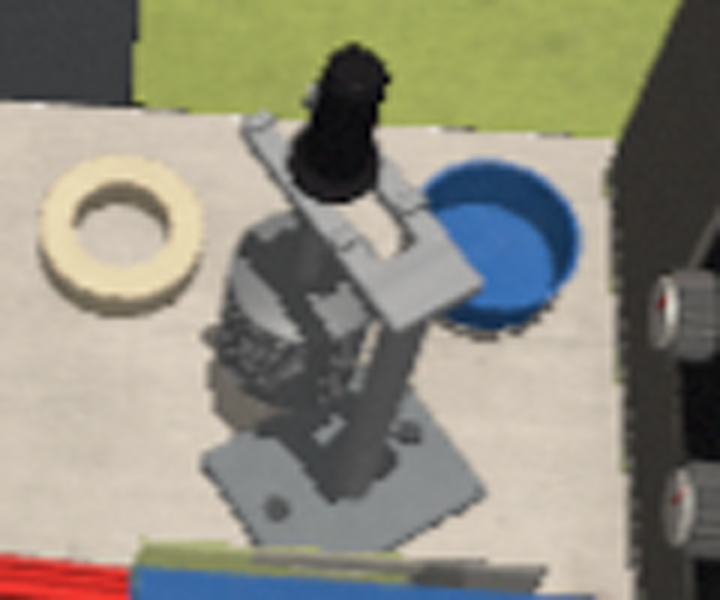

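View pics/s2.png

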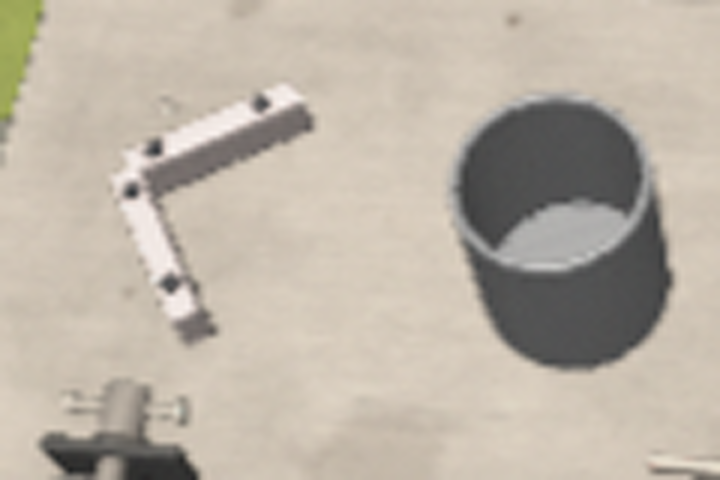

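Run:
```python
from h import *
T=bot.read_camera("top");S=bot.read_camera("scene")
def m(x,y,ox,oy): return ox+(x+.5)/6-.5, oy+(y+.5)/6-.5
t1=lambda x,y:m(x,y,160,150); t2=lambda x,y:m(x,y,280,165)
s1=lambda x,y:m(x,y,280,170); s2=lambda x,y:m(x,y,130,185)
f=lambda c,p,z:np.round(back(c,*p,z)[:2],4)
print("Vcorner ends top",[f(T,t2(*p),.025) for p in [(603,258),(513,128),(598,283),(465,367)]])
print("V scene",[f(S,s2(*p),.025) for p in [(128,160),(288,92),(128,182),(190,325)]])
print("jar rim top c",f(T,t2(181,200),.09),"scene c",f(S,s2(553,182),.09))
print("jar floor top",f(T,t2(177,212),.006))
print("handle top",f(T,t1(290,292),.235),f(S,s1(355,65),.235))
print("collar S",f(S,s1(333,180),.18))
print("fork tip/back T",[f(T,t1(*p),.175) for p in [(312,382),(385,335),(250,142),(182,195)]])
print("fork S tip,back",[f(S,s1(*p),.175) for p in [(255,125),(485,285),(395,328)]])
print("tub",f(T,t1(147,458),.03),"tape",f(T,t1(490,460),.019))
print("plate",[f(T,p,.0) for p in [(262,125),(310,158),(290,137),(370,170),(345,107),(322,104),(235,160)]])
# fits
for n,c,box in(("T",T,(340,175,395,235)),("S",S,(145,195,190,245))):
    im=c["pixels"]; x0,y0,x1,y1=box; g=im[y0:y1,x0:x1].min(2)
    print(n,np.percentile(g,[5,50,90,95,99]))
print(T["pixels"][20:30,20:22].shape,bot.current_clock())
```

```text
Vcorner ends top [array([ 0.4295, -0.2486]), array([ 0.4857, -0.2099]), array([ 0.4186, -0.2463]), array([ 0.3821, -0.1883])]
V scene [array([ 0.4219, -0.2506]), array([ 0.3856, -0.1923]), array([ 0.4318, -0.2482]), array([ 0.4922, -0.2095])]
jar rim top c [ 0.4493 -0.0603] scene c [ 0.4535 -0.0648]
jar floor top [ 0.4497 -0.0654]
handle top [0.4376 0.1754] [0.4405 0.1733]
collar S [0.4498 0.1735]
fork tip/back T [array([0.407 , 0.1729]), array([0.4252, 0.1451]), array([0.4994, 0.1978]), array([0.4788, 0.2236])]
fork S tip,back [array([0.427 , 0.1478]), array([0.483 , 0.2234]), array([0.5009, 0.1941])]
tub [0.3798 0.2571] tape [0.3797 0.1114]
plate [array([0.6489, 0.0593]), array([ 0.5615, -0.0684]), array([ 0.6173, -0.0152]), array([ 0.5305, -0.2279]), array([ 0.6994, -0.1621]), array([ 0.707 , -0.1005]), array([0.5548, 0.1302])]
T [110. 121. 129. 151. 194.]
S [108. 181. 190. 222. 229.]
(10, 2, 3) 0.25
```

```bash
cat >> h.py <<'E'
from scipy.optimize import least_squares
def fitV(c,box,th):
    x0,y0,x1,y1=box; g=c["pixels"][y0:y1,x0:x1].min(2)
    n,l,st,_=cv2.connectedComponentsWithStats((g>th).astype(np.uint8),connectivity=8)
    k=[i for i in range(1,n) if st[i,4]>8]
    v,u=np.where(np.isin(l,k))
    P=np.array([back(c,a+x0,b+y0,.025)[:2] for a,b in zip(u,v)])
    def r(q):
        d=[]
        for s in(1,-1):
            a=q[2]+s*np.pi/4; nn=np.array([np.cos(a),np.sin(a)]); d.append((P-q[:2])@nn-.044)
        return np.where(abs(d[0])<abs(d[1]),d[0],d[1])
    s=least_squares(r,[.436,-.21,-1.79],loss="soft_l1",f_scale=.004)
    return s.x,len(P),np.sqrt(np.mean(s.fun**2))
E
python3 - <<'E'
from h import *
T=bot.read_camera("top");S=bot.read_camera("scene")
for n,c,box,th in(("T",T,(335,170,400,240),150),("S",S,(145,195,190,245),213)):
    print(n,fitV(c,box,th))
q=(fitV(T,(335,170,400,240),150)[0]+fitV(S,(145,195,190,245),213)[0])/2
def draw(c,n,jar,q,br,box):
    im=cv2.resize(c["pixels"],None,fx=6,fy=6,interpolation=cv2.INTER_CUBIC)
    def pl(X,col):
        p=np.array([proj(c,x) for x in X])*6+2.5
        cv2.polylines(im,[np.round(p).astype(int)],False,col,1)
    th=np.linspace(0,2*np.pi,60); 
    for z in(0,.09): pl([[jar[0]+.038*np.cos(a),jar[1]+.038*np.sin(a),z] for a in th],(0,255,0))
    for s in(1,-1):
        a=q[2]+s*np.pi/4; nn=np.array([np.cos(a),np.sin(a)]); tt=s*np.array([np.sin(a),-np.cos(a)])
        for d in(.038,.05): pl([[*(q[:2]+nn*d+tt*e),.025] for e in(.038,-.036)],(0,0,255))
    ex=np.array([np.cos(br[2]),np.sin(br[2])]); ey=np.array([-ex[1],ex[0]])
    for y in(-.018,-.008,.008,.018): pl([[*(br[:2]+ex*x+ey*y),.175] for x in(-.029,.041)],(0,255,255))
    pl([[*(br[:2]+.016*np.array([np.cos(a),np.sin(a)])),.18] for a in th],(255,0,255))
    pl([[*(br[:2]+.011*np.array([np.cos(a),np.sin(a)])),.235] for a in th],(255,0,255))
    x0,y0,x1,y1=[6*b for b in box]; cv2.imwrite(n,im[y0:y1,x0:x1])
jar=(.4510,-.0625); br=(.4397,.1752,.616)
print(q)
draw(T,"pics/oT1.png",jar,q,br,(170,150,300,245)); draw(T,"pics/oT2.png",jar,q,br,(275,160,400,250))
draw(S,"pics/oS1.png",jar,q,br,(280,170,400,270)); draw(S,"pics/oS2.png",jar,q,br,(130,185,250,265))
E
```

```text
T (array([ 0.43670942, -0.1895419 , -1.7862525 ]), 165, np.float64(0.002877737641441591))
S (array([ 0.43871819, -0.19234673, -1.78905235]), 145, np.float64(0.0028387750389984316))
[ 0.43771381 -0.19094432 -1.78765242]
```

View pics/oT1.png

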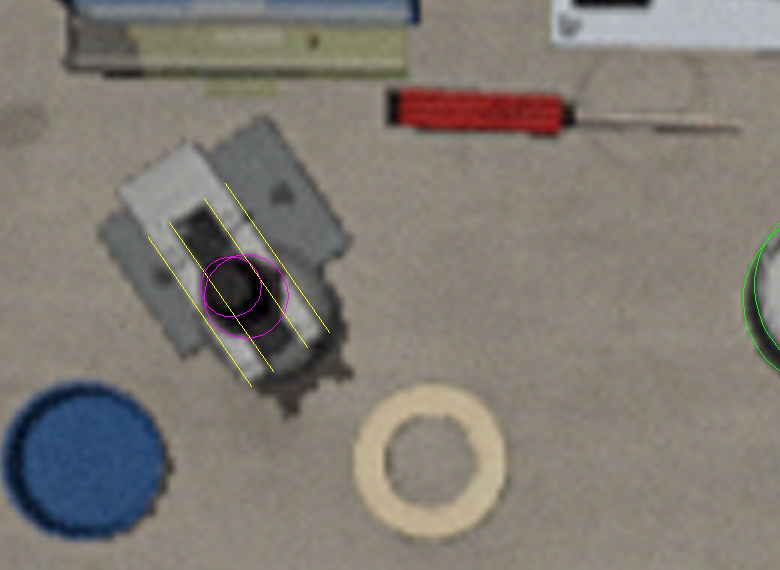

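View pics/oT2.png

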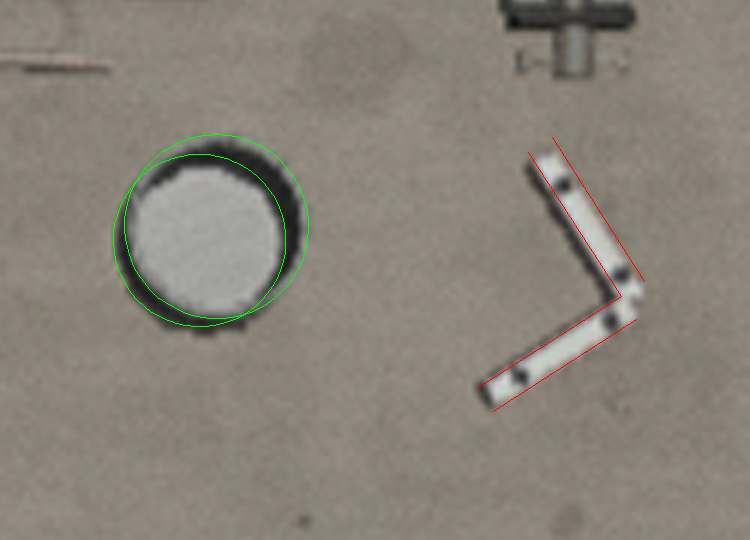

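View pics/oS1.png

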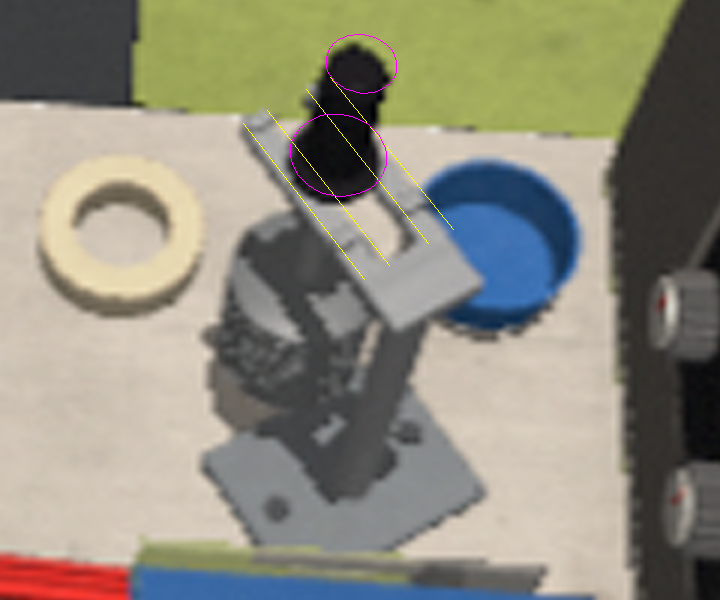

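View pics/oS2.png

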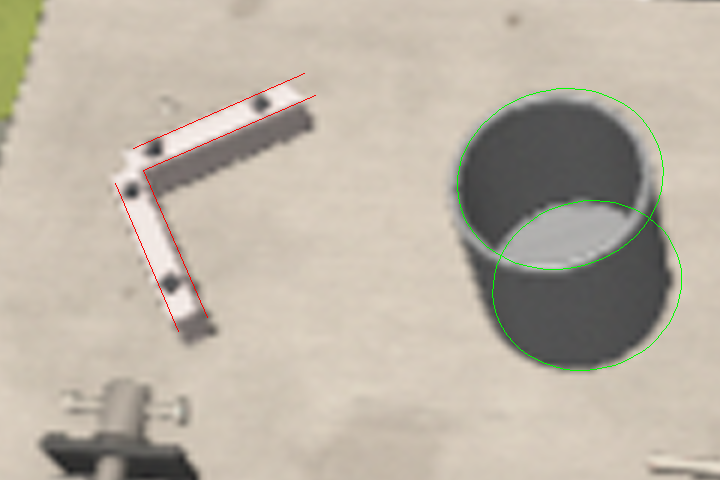

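The fits agree to about 2–3 mm between views:
- V-stop origin: about (.438,-.191), yaw -102.4°
- Jar: about (.451,-.063)
- Bracket seat: about (.440,.175), yaw 35°

I'll move behind the jar with the fingers part-open so the jar nests between them, which makes the push stable.

```bash
cat >> h.py <<'E'
from scipy.spatial.transform import Rotation as Ro
def rot(fwd,tilt=0.,flip=1):
    """tool z down, tips leading toward fwd by tilt; jaws perpendicular to fwd"""
    f=np.array([*fwd,0.])/np.linalg.norm(fwd); z=f*np.sin(tilt)+np.array([0,0,-np.cos(tilt)])
    x=np.cross(f,[0,0,1.])*flip; y=np.cross(z,x)
    return Ro.from_matrix(np.c_[x,y,z]).as_rotvec()
V=np.array([.4377,-.1909]); JAR=np.array([.451,-.063]); SEAT=np.array([.4397,.1752]); BY=.616
def best(p,fwd,tilt=0.):
    o=[]
    for fl in(1,-1):
        r=rot(fwd,tilt,fl); j=bot.inverse_kinematics(p,r)
        if j is not None: o.append((abs(np.array(j)[5]),fl,r,j))
    return min(o,key=lambda k:k[0])
E
python3 - <<'E'
from h import *
u=(V-JAR)/np.linalg.norm(V-JAR); print(u,np.linalg.norm(V-JAR))
st=JAR-u*.08
for z in(.02,.15,.35): 
    b=best([*st,z],u,np.radians(6)); print(b[1],np.round(b[3],2))
bot.line_to([.08,-.40,.38],max_speed=.25)
print(bot.current_ee_pos(),np.round(bot.current_joints(),3),bot.current_clock())
E
```

```text
[-0.10342978 -0.99463676] 0.1285896574379137
-1 [-0.15  0.08  2.03 -0.12  1.02  0.02]
-1 [-0.15 -0.1   1.93 -0.11  1.31 -0.01]
-1 [-0.15 -0.18  1.62 -0.11  1.7  -0.06]
[ 0.08012213 -0.39994269  0.37865849] [-1.672 -0.333  1.678  0.     1.798 -0.339] 1.5333
```

Run:
```python
from h import *
u=(V-JAR)/np.linalg.norm(V-JAR); st=JAR-u*.085
b=best([*st,.35],u,np.radians(6)); r=b[2]
bot.goto([*st,.35],r); print(bot.current_clock(),bot.current_ee_pos())
bot.set_gripper(.5,20)
bot.line_to([*st,.10],max_speed=.25)
print(bot.current_contact_force(),bot.current_opening())
for n in("scene","wrist","top"): cv2.imwrite(f"pics/{n}1.png",bot.read_camera(n)["pixels"])
print(bot.current_clock())
```

```text
3.5917 [0.45982688 0.02077617 0.34995078]
[0.46519929 0.59660943 0.26298447] 0.5012222176984995
5.7
```

View pics/scene1.png

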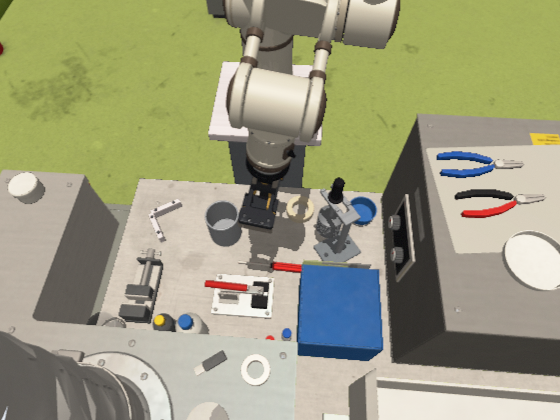

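View pics/wrist1.png

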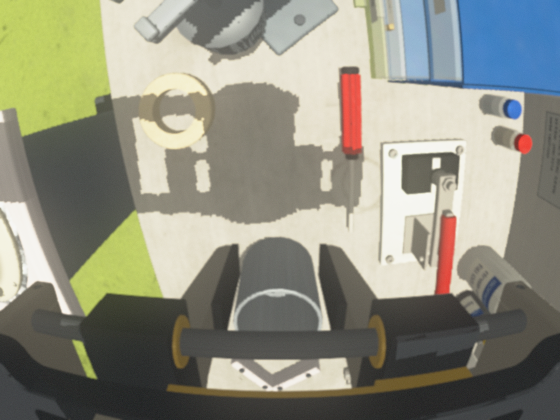

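The wrist view shows the jar (columns 235–325) centred between the fingers with the V behind it, and nothing in the way. I'll descend and push.

Run:
```python
from h import *
u=(V-JAR)/np.linalg.norm(V-JAR); st=JAR-u*.085
bot.line_to([*st,.022],max_speed=.15); f0=np.array(bot.current_contact_force()); print(f0)
bot.line_to([*(V-u*.065),.022],max_speed=.06)
print(np.array(bot.current_contact_force())-f0,bot.current_clock())
for s in np.arange(.062,.030,-.002):
    bot.line_to([*(V-u*s),.022],max_speed=.04)
    f=np.array(bot.current_contact_force())-f0; print(round(s,3),np.round(f,1))
    if f[:2]@u<-9: break
for n in("scene","wrist","top"): cv2.imwrite(f"pics/{n}2.png",bot.read_camera(n)["pixels"])
print(bot.current_clock(),bot.current_ee_pos())
```

```text
[0.45802873 0.60174402 0.53919933]
[0.79753908 1.68662602 0.18679238] 8.9917
0.062 [-1.   0.4 -1. ]
0.06 [-0.2  0.9 -0.6]
0.058 [-0.6  1.2 -0.5]
0.056 [-0.5  0.9 -0.7]
0.054 [-0.2  0.7  0.4]
0.052 [-0.5  1.6  0.3]
0.05 [ 0.1  0.8 -0.9]
0.048 [-1.1  1.2 -0.4]
0.046 [-0.3  1.3 -0.7]
0.044 [-1.5  0.4 -0.6]
0.042 [ 0.3  0.4 -1.2]
0.04 [-0.2  1.4 -0.4]
0.038 [-1.3  1.7 -0.9]
0.036 [-1.   0.8 -0.3]
0.034 [-0.5  3.7  2.1]
0.032 [ 0.2 11.3  5. ]
13.1417 [ 0.4411492  -0.15699464  0.02207812]
```

View pics/scene2.png

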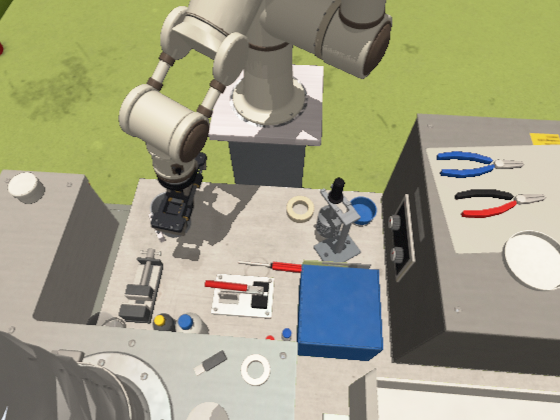

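View pics/wrist2.png

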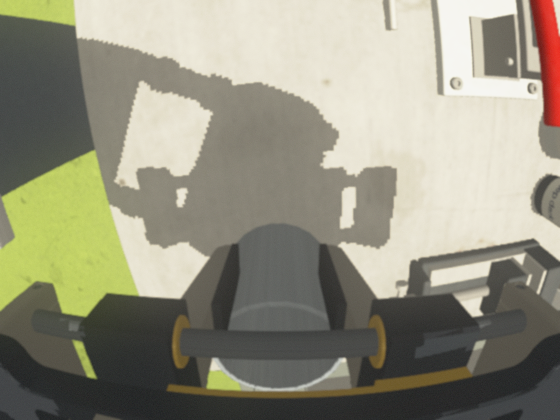

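The force rises sharply at the end of travel, so the jar is seated. I'll back off, rise and measure.

Run:
```python
from h import *
u=(V-JAR)/np.linalg.norm(V-JAR)
bot.line_to([*(V-u*.09),.022],max_speed=.08)
bot.line_to([*(V-u*.12),.30],max_speed=.3)
bot.goto([*(SEAT+[-.06,-.10]),.32],bot.current_tool_rot())
for n in("scene","top"):
    c=bot.read_camera(n); cv2.imwrite(f"pics/{n}3.png",c["pixels"])
    p=proj(c,[*V,.06]); x0,y0=(p-[50,40]).astype(int)
    im=cv2.resize(c["pixels"],None,fx=6,fy=6,interpolation=cv2.INTER_CUBIC)
    th=np.linspace(0,2*np.pi,60)
    for z,rr in((.09,.038),(0,.038)):
        q=np.array([proj(c,[V[0]+rr*np.cos(a),V[1]+rr*np.sin(a),z]) for a in th])*6+2.5
        cv2.polylines(im,[q.round().astype(int)],True,(0,255,0),1)
    y0=max(y0,0);x0=max(x0,0)
    cv2.imwrite(f"pics/{n}3z.png",im[y0*6:(y0+85)*6,x0*6:(x0+110)*6])
print(bot.current_clock())
```

```text
15.9
```

View pics/scene3z.png

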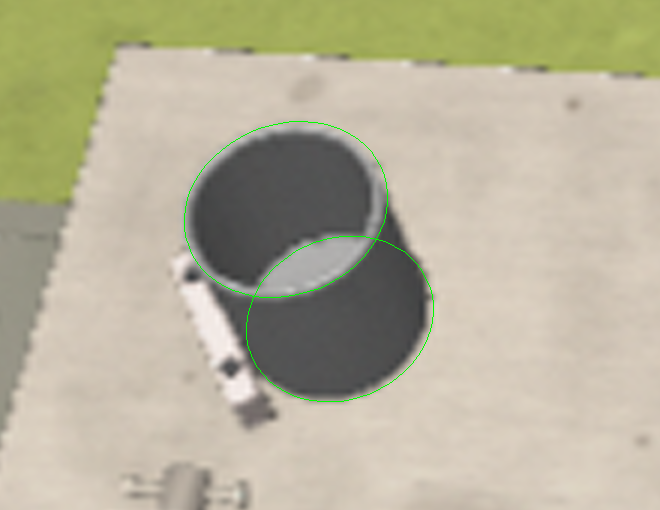

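View pics/top3z.png

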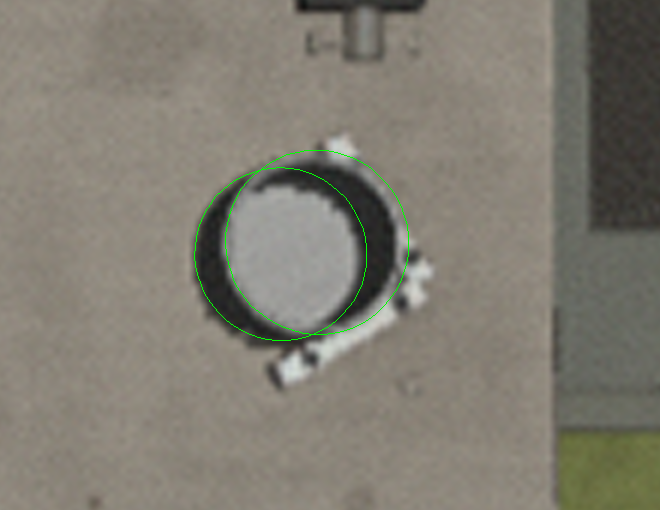

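View pics/top3.png

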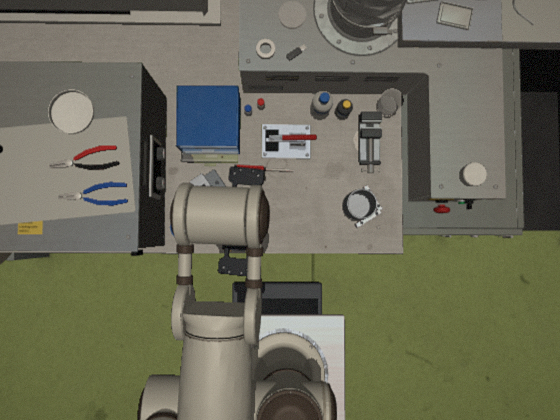

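The overlays of a 76 mm circle at the V origin match the jar rim and base in both views, to about 1–2 px, so the jar is home. Next I'll go above the brush handle with the jaws along the bracket's x axis.

```bash
cat >> h.py <<'E'
BX=np.array([np.cos(BY),np.sin(BY)]); BYv=np.array([-BX[1],BX[0]])
def projw(c,X):
    p=np.array(c["R"])@np.asarray(X,float)+np.array(c["t"]); rho=np.hypot(p[0],p[1]); th=np.arctan2(rho,p[2])
    return np.array([c["cx"],c["cy"]])+c["fx"]*th*p[:2]/rho
E
python3 - <<'E'
from h import *
H=SEAT
b=best([*H,.19],BYv); print(b[1],np.round(b[3],2)); r=b[2]
bot.set_gripper(.7)
bot.goto([*H,.31],r)
c=bot.read_camera("wrist"); im=c["pixels"].copy()
th=np.linspace(0,2*np.pi,40)
for z,rr,col in((.235,.011,(0,255,0)),(.18,.016,(0,0,255))):
    q=np.array([projw(c,[H[0]+rr*np.cos(a),H[1]+rr*np.sin(a),z]) for a in th]); cv2.polylines(im,[q.round().astype(int)],True,col,1)
for y in(-.018,-.008,.008,.018):
    q=np.array([projw(c,[*(H+BX*x+BYv*y),.175]) for x in np.linspace(-.029,.041,9)]); cv2.polylines(im,[q.round().astype(int)],False,(0,255,255),1)
cv2.imwrite("pics/w4.png",im); cv2.imwrite("pics/s4.png",bot.read_camera("scene")["pixels"])
print(bot.current_clock(),bot.current_contact_force())
E
```

```text
1 [ 0.12 -0.12  1.86  0.    1.4  -0.49]
17.0583 [ 0.62822987 -0.52314869 -0.61365661]
```

View pics/w4.png

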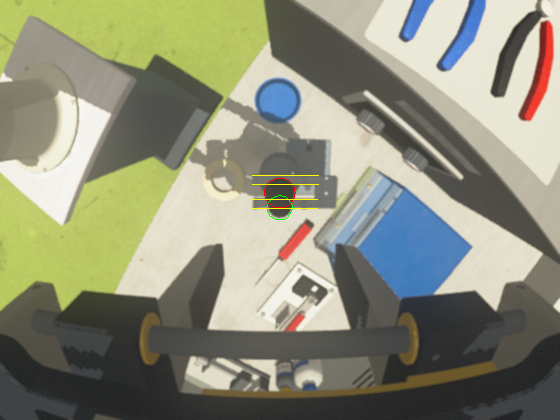

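View pics/s4.png

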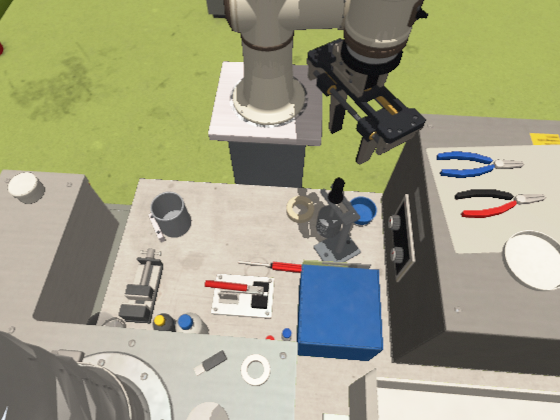

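Run:
```python
import cv2
a=cv2.imread("pics/w4.png"); cv2.imwrite("pics/w4z.png",cv2.resize(a[130:240,190:350],None,fx=5,fy=5,interpolation=cv2.INTER_CUBIC))
```

```text
(no output)
```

View pics/w4z.png

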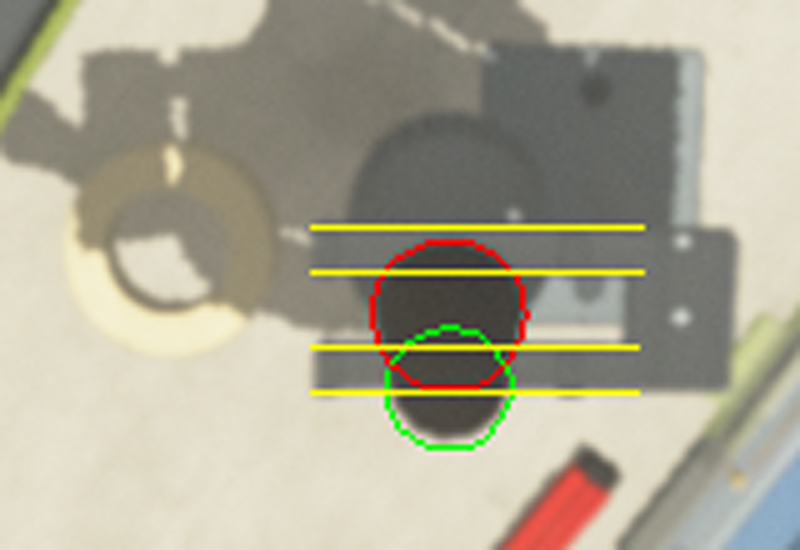

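The overlay fits to about 1–2 mm: fork edges, collar and handle all line up (handle near (280,205)). I'll descend, grip and lift 20 mm.

Run:
```python
from h import *
H=SEAT
bot.line_to([*H,.188],max_speed=.12)
print(bot.current_contact_force())
bot.set_gripper(0,30); print(bot.current_opening()*92)
p=np.array(bot.current_ee_pos()); np.save("grasp.npy",p); print(p,bot.current_contact_force())
bot.line_to(p+[0,0,.02],max_speed=.06)
print(bot.current_contact_force(),bot.current_opening()*92)
q=p+[0,0,.02]; q[:2]-=BX*.085
bot.line_to(q,max_speed=.10)
for n in("scene","top","wrist"): cv2.imwrite(f"pics/{n}5.png",bot.read_camera(n)["pixels"])
print(bot.current_clock(),bot.current_contact_force())
```

```text
[0.3840916  0.82798777 0.36487995]
20.292813707816656
[0.43978847 0.17524924 0.18802857] [ 0.79507482 -0.00110018  0.34587322]
[-0.11627202  0.52171226 -0.95015736] 20.812530294838535
20.5917 [-0.23327238 -0.77359182 -1.37557124]
```

View pics/scene5.png

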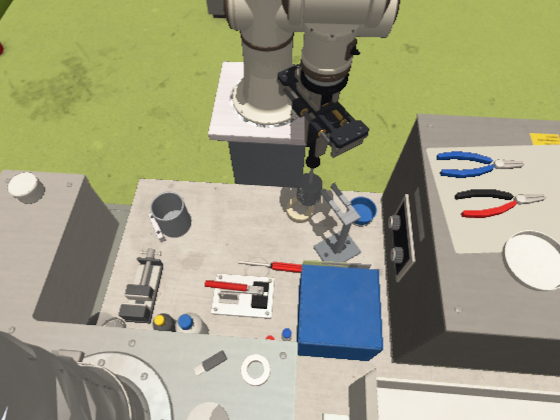

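View pics/wrist5.png

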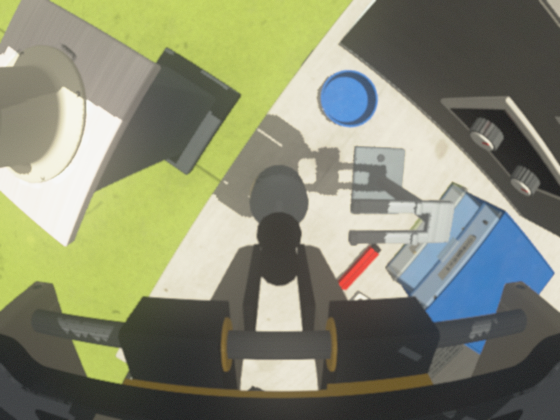

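The brush is free and upright in the grip, and the tape and tub look undisturbed. I'll raise it and carry it over the jar.

Run:
```python
from h import *
p=np.array(bot.current_ee_pos())
bot.line_to([p[0],p[1],.29],max_speed=.2)
bot.line_to([*V,.29],max_speed=.22)
th=np.linspace(0,2*np.pi,40)
for n in("scene","top","wrist"):
    c=bot.read_camera(n); P=projw if n=="wrist" else proj; k=6
    e=np.array(bot.current_ee_pos()); im=cv2.resize(c["pixels"],None,fx=k,fy=k,interpolation=cv2.INTER_CUBIC)
    for o,z,rr,col in((V,.09,.038,(0,255,0)),(e[:2],e[2]-.153,.028,(0,0,255)),(e[:2],e[2]-.088,.028,(0,0,255))):
        q=np.array([P(c,[o[0]+rr*np.cos(a),o[1]+rr*np.sin(a),z]) for a in th])*k+2.5; cv2.polylines(im,[q.round().astype(int)],True,col,1)
    u0=(P(c,[*V,.11])-[65,48]).astype(int).clip(0)
    cv2.imwrite(f"pics/{n}6.png",im[u0[1]*k:(u0[1]+97)*k,u0[0]*k:(u0[0]+130)*k])
print(bot.current_clock(),np.round(bot.current_joints(),2),e)
```

```text
22.925 [-0.66 -0.15  1.7   0.    1.59 -1.28] [ 0.43776472 -0.19021704  0.29018827]
```

View pics/scene6.png

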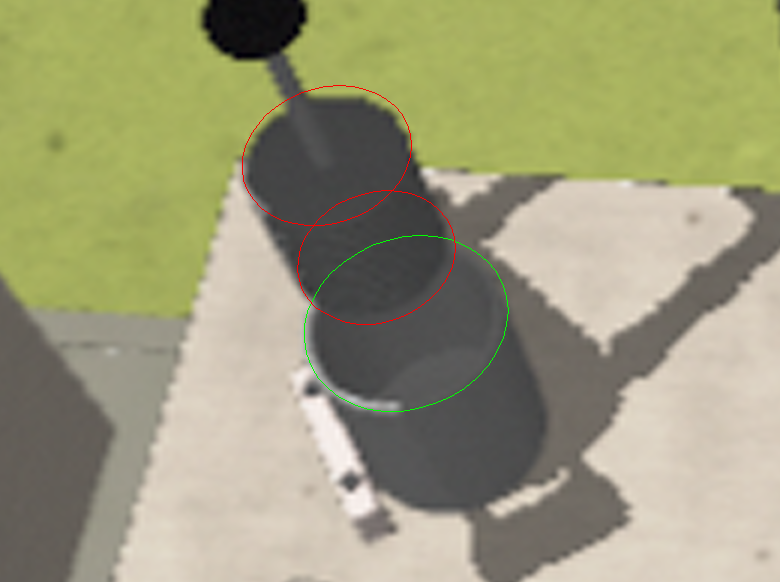

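View pics/top6.png

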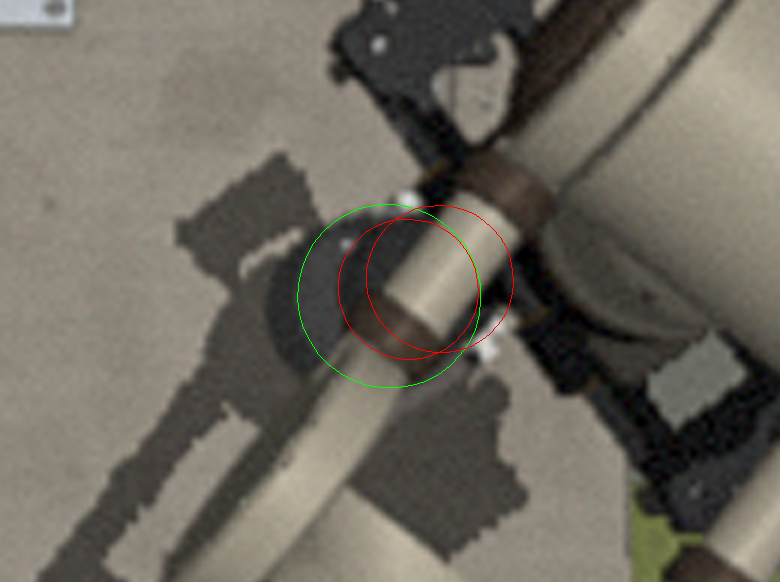

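View pics/wrist6.png

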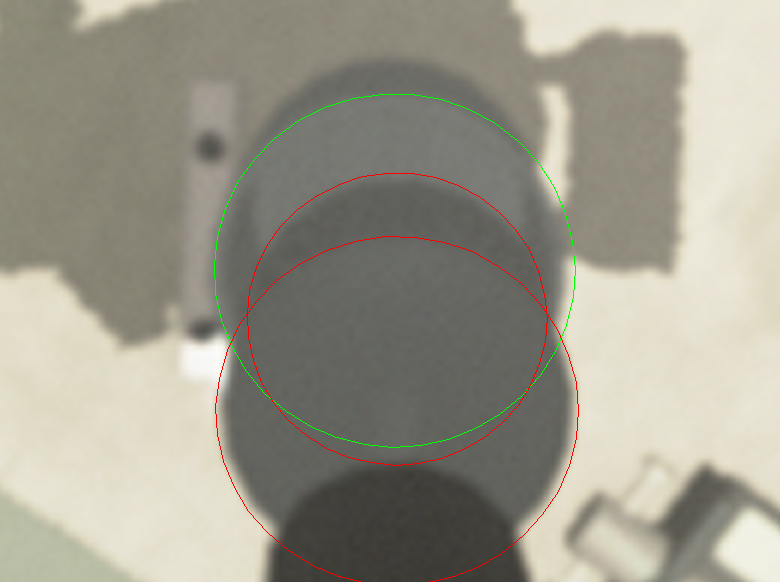

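The head and jar are concentric in the wrist view (centres at columns 397 and 396), and the scene view agrees to within about 2 mm. I'll do the scrubbing strokes with force monitoring.

```bash
python3 - <<'E'
from h import *
O=.153
f0=np.array(bot.current_contact_force())
def to(zb,v):
    bot.line_to([*V,zb+O],max_speed=v); f=np.array(bot.current_contact_force())-f0
    print(zb,np.round(f,1),round(bot.current_clock(),2)); return f
to(.10,.12)
ok=True
for z in(.08,.06,.04,.025,.018,.012):
    f=to(z,.06)
    if np.linalg.norm(f)>6: print("STOP"); ok=False; break
if ok:
    bot.hold(.15); cv2.imwrite("pics/s7.png",bot.read_camera("scene")["pixels"])
    to(.080,.10); bot.hold(.15); to(.012,.10); bot.hold(.15); cv2.imwrite("pics/s7b.png",bot.read_camera("scene")["pixels"])
    to(.080,.10); bot.hold(.15)
    cv2.imwrite("pics/s7c.png",bot.read_camera("scene")["pixels"])
E
python3 -c "
import cv2,numpy as np
I=[cv2.resize(cv2.imread(f'pics/{n}.png')[140:250,110:240],None,fx=3,fy=3) for n in('s7','s7c')]
cv2.imwrite('pics/s7z.png',np.hstack(I))"
```

```text
0.1 [-0.5 -0.5 -0.8] 23.38
0.08 [ 0.1  0.4 -0.6] 23.87
0.06 [0.1 0.2 0.1] 24.35
0.04 [-0.4  0.1  0.1] 24.83
0.025 [-0.5 -0.1  0.2] 25.23
0.018 [0.1 0.4 0.5] 25.5
0.012 [ 0.9  0.9 -0.1] 25.75
0.08 [ 0.2  0.1 -0. ] 26.78
0.012 [-0.5 -0.  -0.1] 27.77
0.08 [-0.6  0.5 -0.1] 28.8
```

View pics/s7z.png

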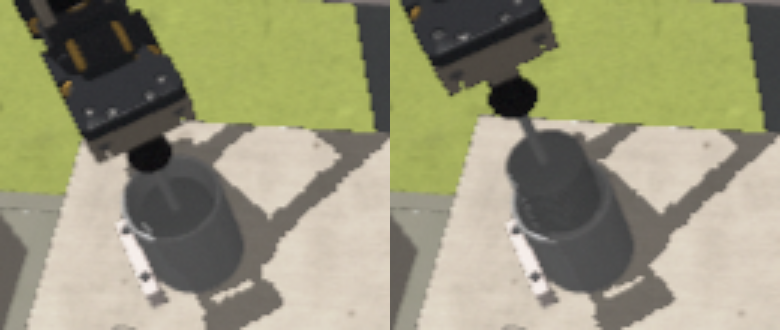

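Both strokes went without contact forces. That also means the floor wasn't actually touched, so I'll probe gently to confirm the depth and make that an extra full stroke.

Run:
```python
from h import *
O=.153
bot.line_to([*V,.014+O],max_speed=.1); bot.hold(.1)
f0=np.mean([bot.current_contact_force() for _ in range(5)],0)
for zb in np.arange(.012,.000,-.001):
    bot.line_to([*V,zb+O],max_speed=.02); bot.hold(.05)
    f=np.mean([bot.current_contact_force() for _ in range(3)],0)-f0; print(round(zb,4),np.round(f,1))
    if f[2]>2.0: break
print(bot.current_ee_pos())
bot.line_to([*V,.080+O],max_speed=.1); bot.hold(.1); print(bot.current_clock())
```

```text
0.012 [ 0.  -0.6  0.8]
0.011 [-0.7  0.6  0.5]
0.01 [-0.3  0.1  0.2]
0.009 [-0.6 -0.6 -0.3]
0.008 [ 0.7 -0.2  0.1]
0.007 [ 1.1 -0.7 -0.5]
0.006 [-0.2 -1.5  0.9]
0.005 [-0.7  0.7  6.3]
[ 0.43827276 -0.19132009  0.15896181]
33.3083
```

Contact came at a commanded 5–6 mm against an expected floor of 6 mm. The depth calibration holds, so all the strokes reached within about 6 mm of the floor. I'll rehang the brush by reversing the path.

Run:
```python
from h import *
g=np.load("grasp.npy"); out=g.copy(); out[:2]-=BX*.085
bot.line_to([*V,.29],max_speed=.15)
bot.line_to([out[0],out[1],.29],max_speed=.22)
bot.line_to([out[0],out[1],g[2]+.02],max_speed=.12)
f0=np.mean([bot.current_contact_force() for _ in range(5)],0)
for s in(.06,.04,.02,0):
    bot.line_to([*(g[:2]-BX*s),g[2]+.02],max_speed=.07)
    f=np.array(bot.current_contact_force())-f0; print(s,np.round(f,1))
    if np.linalg.norm(f)>8: print("STOP");break
th=np.linspace(0,2*np.pi,40)
c=bot.read_camera("wrist"); cv2.imwrite("pics/w8.png",c["pixels"])
c=bot.read_camera("scene"); cv2.imwrite("pics/s8.png",cv2.resize(c["pixels"][130:270,270:410],None,fx=4,fy=4,interpolation=cv2.INTER_CUBIC))
print(bot.current_clock(),bot.current_ee_pos(),g)
```

```text
0.06 [-0.7  0.  -0.1]
0.04 [-0.4 -1.4 -0.1]
0.02 [-0.4 -0.1 -0.3]
0 [-0.2 -0.6  0.7]
38.2083 [0.43949716 0.17507831 0.20794025] [0.43978847 0.17524924 0.18802857]
```

View pics/s8.png

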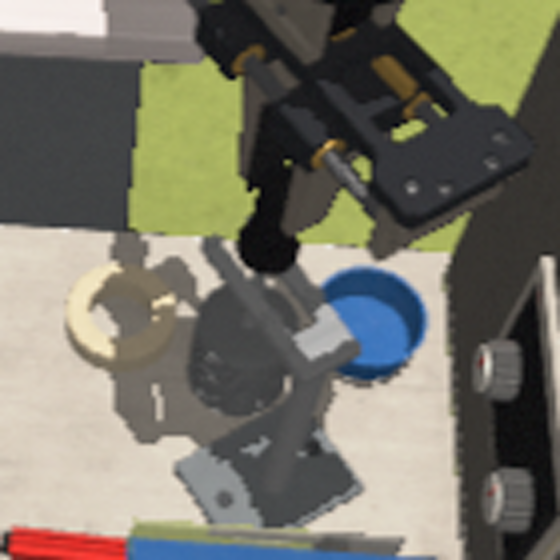

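View pics/w8.png

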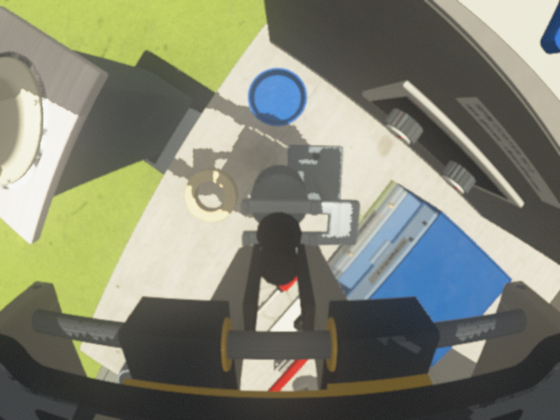

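The shaft is between the prongs, with the collar over the seat (wrist image (280,235), fork prongs at rows 205 and 238). I'll lower it until the collar takes load, then release.

Run:
```python
from h import *
g=np.load("grasp.npy")
f0=np.mean([bot.current_contact_force() for _ in range(5)],0)
bot.line_to(g+[0,0,.003],max_speed=.05)
for dz in(.002,.001,0,-.001):
    bot.line_to(g+[0,0,dz],max_speed=.02); bot.hold(.05)
    f=np.mean([bot.current_contact_force() for _ in range(3)],0)-f0; print(dz,np.round(f,1))
    if f[2]>1.5: break
bot.hold(.2)
bot.set_gripper(.35); bot.hold(.3)
p=np.array(bot.current_ee_pos()); bot.line_to([p[0],p[1],.31],max_speed=.1)
c=bot.read_camera("wrist"); im=c["pixels"].copy()
th=np.linspace(0,2*np.pi,40); H=SEAT
for z,rr,col in((.235,.011,(0,255,0)),(.18,.016,(0,0,255))):
    q=np.array([projw(c,[H[0]+rr*np.cos(a),H[1]+rr*np.sin(a),z]) for a in th]); cv2.polylines(im,[q.round().astype(int)],True,col,1)
for y in(-.018,-.008,.008,.018):
    q=np.array([projw(c,[*(H+BX*x+BYv*y),.175]) for x in np.linspace(-.029,.041,9)]); cv2.polylines(im,[q.round().astype(int)],False,(0,255,255),1)
cv2.imwrite("pics/w9.png",cv2.resize(im[130:240,190:350],None,fx=5,fy=5,interpolation=cv2.INTER_CUBIC))
bot.goto([.36,.0,.36],bot.current_tool_rot())
for n in("scene","top"):
    c=bot.read_camera(n); cv2.imwrite(f"pics/{n}9.png",c["pixels"])
s=cv2.imread("pics/scene9.png"); a=cv2.imread("pics/scene3.png")
cv2.imwrite("pics/s9z.png",np.hstack([cv2.resize(s[170:270,280:400],None,fx=3.3,fy=3.3),cv2.resize(s[170:270,120:240],None,fx=3.3,fy=3.3)]))
print(bot.current_clock(),bot.current_contact_force())
```

```text
0.002 [ 0.3  1.1 -0.2]
0.001 [0.6 0.6 0.3]
0 [-0.3  0.5  0.6]
-0.001 [-1.3  0.   6.8]
43.125 [ 0.35783945 -0.4029015  -0.99479204]
```

View pics/w9.png

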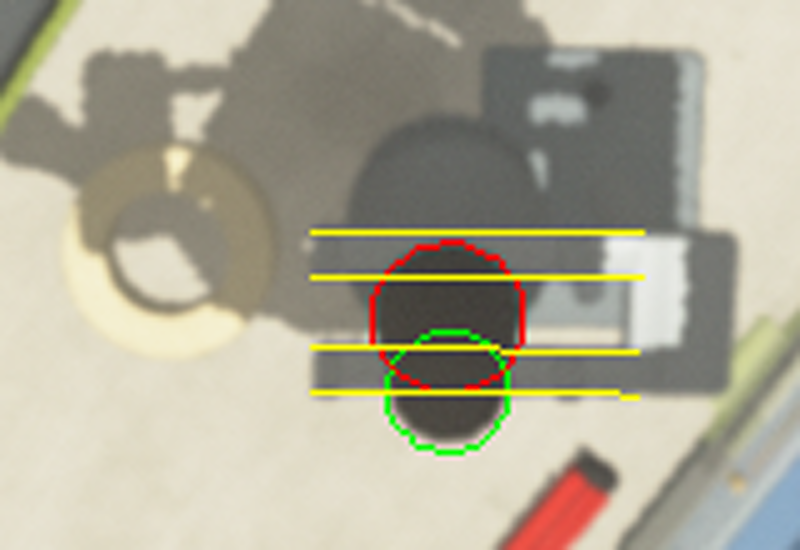

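View pics/s9z.png

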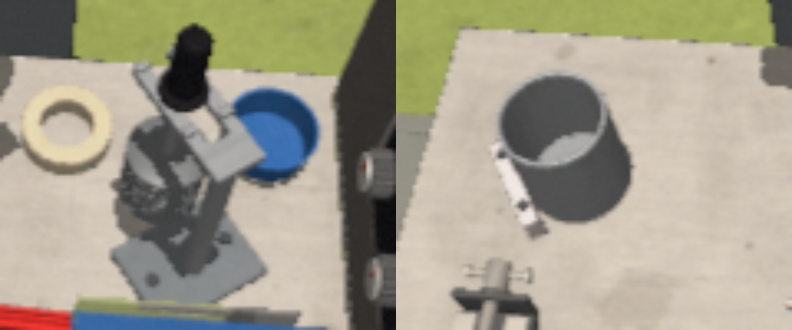

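View pics/top9.png

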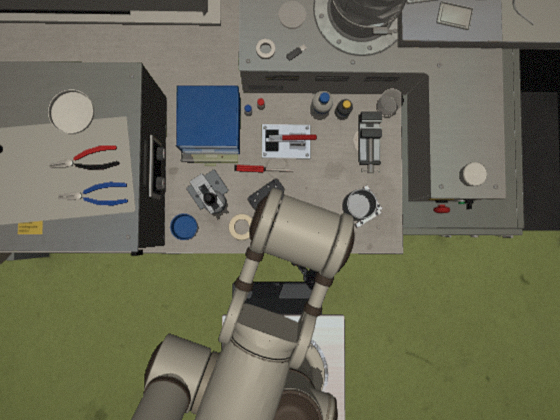

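The brush hangs as it did before, upright and between the lips, and the jar sits in the V at (358,204). I'll compare the jar pixels with the earlier image and hand in.

Run:
```python
from h import *
a=cv2.imread("pics/scene3.png");b=cv2.imread("pics/scene9.png");o=cv2.imread("pics/scene0.png")
def sh(p,q,y0,y1,x0,x1):
    f=lambda m:cv2.cvtColor(m[y0:y1,x0:x1],cv2.COLOR_BGR2GRAY).astype(np.float32)
    return np.round(cv2.phaseCorrelate(f(p),f(q))[0],2)
print("jar shift px",sh(a,b,185,250,140,200),"handle",sh(o,b,172,210,315,350),"tape",sh(o,b,190,225,284,318),"tub",sh(o,b,195,228,350,380),"driver",sh(o,b,255,278,235,305))
bot.job_done(); print(bot.current_clock())
```

```text
jar shift px [-0.03 -0.  ] handle [-0.04  0.03] tape [0.36 0.09] tub [ 0.   -0.02] driver [-0.05 -0.01]
the job is handed in; nothing more can be done
the job is handed in; nothing more can be done
```

The job is done and handed in at about 43 s of the 72 s allowed; the robot gives no verdict.

**What I did**
- **Jar:** I pushed it with the half-open fingers at about 22 mm height until the force rose to about 11 N against both bars. An outline drawn at the V-stop's origin then matched the jar to about 2 mm in both views.
- **Brush off the bracket:** I gripped it by the handle, lifted it 20 mm, drew it out 85 mm and raised it.
- **Scrubbing:** I made two full strokes, with the lower end going from about 6 mm above the jar's floor up to about 10 mm below the rim. No side contact showed in the force readings.
- **Extra stroke:** Those two strokes did not touch the floor, so I made a third that did. Contact came at 5–6 mm against an expected 6 mm, which confirms the depths above.
- **Brush back:** I hung it back by the reverse path until the bracket took its weight (about 7 N), then let go and moved the arm clear.

**Last checks**
- **Jar:** it had moved less than 0.1 px from its position after the push.
- **Brush:** it hangs within 0.1 px of where it started, upright and between the lips.
- **Bystanders:** the tub and screwdriver had not moved. The tape roll showed 0.4 px (under 1 mm); the arm's shadow in that image may explain it.

No check failed. The only disagreement was 2–4 mm between the two fixed cameras' position estimates, close to their stated calibration accuracy, and I averaged them.

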